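# Put the cookie cutters away and close the storage jars

## Task

The baking is done and the storage jars are washed and dry. Put both cookie cutters into the wide jar, and close all three jars, each with the lid that fits it, pressed home level on the rim. Leave the jars standing where they are, and leave the tape and the timer alone.

Things in the scene. Friction and masses are not known exactly. Their poses are not given: they have to be found in the camera images.
- wide_jar: The wide one of three open stoneware storage jars, pale grey-green glaze with a bare brown clay foot; loose, heavy, stands upright. Outside diameter 146 mm, height 90 mm, wall 6 mm, so the mouth is 134 mm wide; the inner floor is 6 mm up. Origin: centre of the underside; z up.
- middle_jar: The middle one of three open stoneware storage jars, pale grey-green glaze with a bare brown clay foot; loose, heavy, stands upright. Outside diameter 116 mm, height 110 mm, wall 6 mm, so the mouth is 104 mm wide; the inner floor is 6 mm up. Origin: centre of the underside; z up.
- narrow_jar: The narrow one of three open stoneware storage jars, pale grey-green glaze with a bare brown clay foot; loose, heavy, stands upright. Outside diameter 92 mm, height 130 mm, wall 6 mm, so the mouth is 80 mm wide; the inner floor is 6 mm up. Origin: centre of the underside; z up.
- wide_lid: Lid of the wide jar: wooden disc 146 mm wide (as its jar), on a pale tapered plug 116 to 129 mm wide that enters the mouth; upright 25 mm wide knob on top to take it by. Lies plug down. Origin: centre of the plug's underside, z up; plug 0 to 14, disc 14 to 24, knob 24 to 50 mm above it. Seated, the disc lies on the rim: origin 76 mm above the jar's.
- middle_lid: Lid of the middle jar: wooden disc 116 mm wide (as its jar), on a pale tapered plug 86 to 99 mm wide that enters the mouth; upright 25 mm wide knob on top to take it by. Lies plug down. Origin: centre of the plug's underside, z up; plug 0 to 14, disc 14 to 24, knob 24 to 50 mm above it. Seated, the disc lies on the rim: origin 96 mm above the jar's.
- narrow_lid: Lid of the narrow jar: wooden disc 92 mm wide (as its jar), on a pale tapered plug 62 to 75 mm wide that enters the mouth; upright 25 mm wide knob on top to take it by. Lies plug down. Origin: centre of the plug's underside, z up; plug 0 to 14, disc 14 to 24, knob 24 to 50 mm above it. Seated, the disc lies on the rim: origin 116 mm above the jar's.
- round_cutter: Round cookie cutter: open ring of fluted bare steel strip, 58 mm across, 26 mm high, lying flat, 30 g. Origin: centre of the underside. Grip it across the outside, any way round.
- heart_cutter: Heart-shaped cookie cutter: open ring of gold-coloured strip, 48 mm along x, 53 mm along y, 21 mm high, lying flat, 30 g. Origin: middle of its outline, on the underside; the point of the heart is at -x, the two lobes at +x. It is widest (52 mm along y) at 6 mm to +x of the origin: grip it there, across y.
- tape_roll: Bystander: flat roll of cream masking tape, 104 mm across and 25 mm high. Origin: centre of the underside.
- kitchen_timer: Bystander: red and white round kitchen timer, 69 mm across and 48 mm high. Origin: centre of the underside.
Things that resemble listed ones, but are neither listed nor needed, are in the scene too. What is shaped like the middle_lid but black is not meant.

How it is judged:
By the outcome, as a careful person would: the job done as asked, in the order asked, and still so for the second after the job is handed in, with the robot touching nothing.
It also fails if it takes over 128 s, if anything falls off the work surface, if the arm or the gripper's body presses on something with over 40 N, if the wrist force passes 120 N, or if a joint passes its speed limit or range.

## Robot

A 7-joint arm with a two-finger parallel gripper is mounted at the origin on a cart in front of the work surface, level with it; the furniture and walls round the work are solid. World frame = base frame: x ahead of the robot, y to its left, z up, the work surface at z = 0. Lengths are in m, angles in rad, forces in N, time in s.
With the tool pointing down it reaches from about 0.4 to 0.85 m from the base axis. Payload 10.4 kg.
Tool frame: the origin (TCP) lies at the very end of the fingers, on their centre line; the grasp point (between the pads) lies 19 mm behind it (grip_point_offset is the distance from the TCP to the grasp point, in m); z points along the fingers, y is the line along which they close (so a half turn about z gives the same grasp; the last joint's range is limited). The gripper opens to 87 mm and grips with 3 to 60 N. Pads are 19 mm wide; open, the fingers measure 117 mm over their backs; the gripper's body (75 mm by 190 mm) begins 51 mm behind the grasp point.
Start: joints at [-1.131, 0.332, -0.065, 1.46, 0.022, 1.35, -0.088], TCP at [0.279, 0.559, 0.223] pointing down, gripper open.
Joint ranges: [-2.6, 2.6], [-0.5, 2.12], [-1.47, 1.34], [0.16, 2.42], [-1.27, 4.41], [0.06, 2.06], [-2.6, 2.6]. Speed limits (rad/s): [2.22, 2.22, 2.79, 2.79, 3.14, 3.14, 3.14].

## Interface

Orientations are given as a unit quaternion [x, y, z, w].
In Python, from bench import * gives the robot as it stands.
- The arm moves only by the tool play_rows, never from a script. Its argument "increments" is text: rows parted by semicolons, each of 7 numbers parted by spaces: the turn, a rotation vector about the tool's x, y, z in rad, then the shift along the tool's x, y, z in m, then the opening, from 0 (shut) to 1 (fully open). A call has 1 to 8 rows; each row is the pose to reach, as a shift and turn from the pose commanded when the call began, along the tool's axes at that moment; what a row does not reach only later rows make up. A row lasts 1/10 s, in which the tool goes at most 50 mm and 8.59 degrees, less where a joint would pass 70% of its speed; a pose out of reach is approached as far as the arm can. A call with a gripper value outside its range is refused whole. The fingers move at their own pace and stop on an object; "grip_force" is the grip in N (left out, the last holds). Time passes only in rows, so rows that repeat a pose let the fingers close. It gives the time, the measured TCP pose, the force, the opening and the grip force at its end, in the units of the state.
- read_state(): the state, without advancing time (a new reading comes with each control period).
- camera(name): name is "side" or "top" or "wrist"; returns a dict with "color" (420x560x3 uint8, red, green, blue), "fx", "fy", "cx", "cy" (pixels), "k1" (the pictures are not rectified: a ray, as slopes to the right and down, at radius r is drawn at 1 + k1 r^2 times it, then the intrinsics apply), "camera_from_world" (4x4, takes a point from world to camera coordinates); the wrist camera has in their place "mount" (4x4, takes a point from camera to tool coordinates, whose origin is the TCP and whose axes are the flange's). Camera axes: x right, y down, z forward; pixel columns grow to the right and rows downward; lengths in m; the calibration is good to about 2 mm. A picture is of the moment at which its call begins: read the wrist's pose just before it. There is no depth.
- close_job(): hands the job in; it is judged then, once.
The state is a dict: "time": time; "joint_positions": joint angles; "joint_vel": joint speeds; "joint_torque": joint torques, N m; "ee_pos": TCP position; "eef_rot": TCP orientation; "ft_force": force on the tool from outside, world axes, zero at the start; "torque": the same for the moment, N m; "width": finger opening in m; "grip_force": force on a finger pad.
Only numpy, scipy, OpenCV 4.12 (cv2) and the standard library are available. Lean on these libraries where they do the work, as an engineer would, in place of code of your own. Each camera call takes 0.05 s, during which the arm holds its last target. There are 200 camera calls.

## Working session

There is one attempt and no reset: what is moved stays moved. The work goes in short steps, Python scripts to look and compute and a tool call to move; the robot and the scene stay as the last step left them, time stands still between calls to the robot, and variables do not carry over. Pictures are saved under pics/ and viewed, at most 14 in all, crops included, and the job is handed in when it is done.

Besides the shell and the picture viewer there is one more tool, called in YAML: its name, and indented under it one key for each argument. play_rows: Moves the arm, as the interface text tells. Its arguments: {"type":"object","properties":{"increments":{"type":"string"},"grip_force":{"type":"number"}},"required":["increments"]}

```bash
ls; mkdir -p pics
python3 - <<'E'
from bench import *
import cv2,json
s=read_state();print({k:s[k] for k in ("time","ee_pos","eef_rot","width","ft_force")})
for n in("side","top","wrist"):
    c=camera(n);cv2.imwrite(f"pics/{n}0.png",c["color"][:,:,::-1])
    print(n,{k:(v.tolist() if hasattr(v,'tolist') else v) for k,v in c.items() if k!="color"})
E
```

```text
pics
{'time': 0.0, 'ee_pos': array([0.27887594, 0.55891234, 0.2217655 ]), 'eef_rot': array([ 2.29313474e-01,  9.73352376e-01, -6.84933969e-04, -1.17697785e-04]), 'width': 0.08693903517008061, 'ft_force': array([-0.0011558 , -0.45504912, -0.69536137])}
side {'fx': 389.01790717820484, 'fy': 389.01790717820484, 'cx': 285.0971990240658, 'cy': 208.00180346821892, 'k1': -0.02521123508331709, 'camera_from_world': [[-0.9967824886190566, -0.07590700345155155, 0.02574484821097444, 0.5970762046409183], [-0.06521839409335659, 0.5813504941322863, -0.811035242171405, 0.0584041789774227], [0.046596474698024075, -0.8101047647058696, -0.5844305251666477, 1.0827118713898285], [0.0, 0.0, 0.0, 1.0]]}
top {'fx': 429.18355268132177, 'fy': 429.18355268132177, 'cx': 278.71109590063594, 'cy': 217.28275816453106, 'k1': -0.12160974021216704, 'camera_from_world': [[-0.007824125635865459, -0.999963429706592, 0.0034528694537084553, -0.007697132409808108], [-0.9902063102081913, 0.007266356249052104, -0.13942260681375077, 0.5966448301137], [0.13939241830857974, -0.004509913113577886, -0.9902269509570997, 1.2923350053415754], [0.0, 0.0, 0.0, 1.0]]}
wrist {'fx': 335.2028797981541, 'fy': 335.2028797981541, 'cx': 281.7987078180353, 'cy': 205.71522321162058, 'k1': 0.0036245743950758147, 'mount': [[-0.0001742872338136556, -0.9670333429704898, -0.25464972650147794, 0.06938098911339685], [0.9999997848166201, -7.488780042883303e-06, -0.0006559806625575164, -0.00018232669897710885], [0.0006324481572472223, -0.2546497860341446, 0.9670331361861864, -0.16044195138541617], [0.0, 0.0, 0.0, 1.0]]}
```

View pics/top0.png

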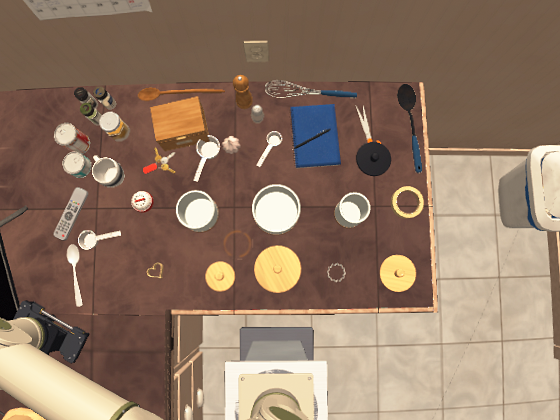

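View pics/side0.png

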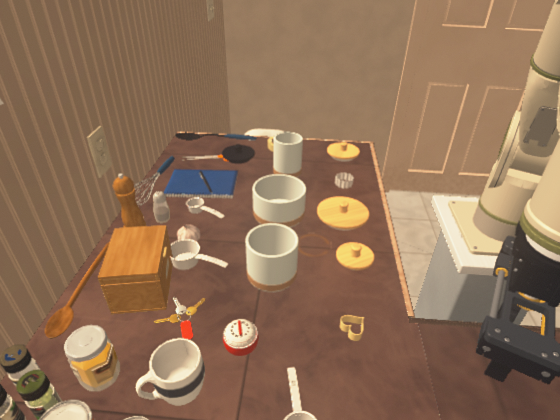

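Top view (x up, y left): jars are middle (197,211), wide (276,208) and narrow (352,210). Wooden lids are narrow (220,276), wide (278,269) and middle (398,273). The black decoy is at (373,157). Round cutter is at (336,272), heart (155,270), timer (142,201), tape (408,202). The faint ring at (238,243) could be mistaken for a cutter, but it looks like a stain. Next I'll take close crops for measuring.

```bash
cat > h.py <<'E'
from bench import *
import numpy as np, cv2
from scipy.spatial.transform import Rotation as R
def pose(s): 
    T=np.eye(4);T[:3,:3]=R.from_quat(s["eef_rot"]).as_matrix();T[:3,3]=s["ee_pos"];return T
def get(n):
    s=read_state();c=camera(n)
    c["wfc"]=pose(s)@c["mount"] if n=="wrist" else np.linalg.inv(c["camera_from_world"]);return c
def K(c):return np.array([[c["fx"],0,c["cx"]],[0,c["fy"],c["cy"]],[0,0,1.]]),np.array([c["k1"],0,0,0.])
def ray(c,u,v):
    k,d=K(c);p=cv2.undistortPoints(np.array([[[u,v]]],float),k,d)[0,0]
    return c["wfc"][:3,3],c["wfc"][:3,:3]@np.array([*p,1.])
def atz(c,u,v,z):
    o,d=ray(c,u,v);return o+d*(z-o[2])/d[2]
def proj(c,P):
    T=np.linalg.inv(c["wfc"]);k,d=K(c)
    return cv2.projectPoints(np.asarray(P,float).reshape(-1,3),cv2.Rodrigues(T[:3,:3])[0],T[:3,3],k,d)[0][:,0]
def tri(*obs):
    A=[];b=[]
    for c,u,v in obs:
        o,d=ray(c,u,v);d=d/np.linalg.norm(d);M=np.eye(3)-np.outer(d,d);A.append(M);b.append(M@o)
    A=np.vstack(A);b=np.hstack(b);x=np.linalg.lstsq(A,b,rcond=None)[0];return x,np.abs(A@x-b).max()
def circ(x,y,z,r,n=48):
    t=np.linspace(0,2*np.pi,n);return np.c_[x+r*np.cos(t),y+r*np.sin(t),0*t+z]
def crop(img,x0,y0,x1,y1,f,name,step=20):
    o=cv2.resize(img[y0:y1,x0:x1,::-1],None,fx=f,fy=f,interpolation=cv2.INTER_CUBIC)
    for x in range(-(-x0//step)*step,x1,step):
        X=int((x-x0)*f);cv2.line(o,(X,0),(X,6),(0,255,0),1);cv2.putText(o,str(x),(X,16),0,.35,(0,255,0),1)
    for y in range(-(-y0//step)*step,y1,step):
        Y=int((y-y0)*f);cv2.line(o,(0,Y),(6,Y),(0,255,0),1);cv2.putText(o,str(y),(8,Y+4),0,.35,(0,255,0),1)
    cv2.imwrite(name,o)
E
python3 - <<'E'
from h import *
t=get("top");s=get("side")
crop(t["color"],135,185,425,305,2.75,"pics/topc.png")
crop(s["color"],220,120,400,350,2.6,"pics/sidec.png")
obj=dict(mid_jar=((197,211),.11),wide_jar=((276,208),.09),nar_jar=((352,210),.13),nar_lid=((220,276),.05),wide_lid=((278,269),.05),mid_lid=((398,273),.05),rnd=((336,272),.026),heart=((155,270),.02))
for k,((u,v),z) in obj.items(): print(k,atz(t,u,v,z).round(3))
E
```

```text
mid_jar [0.608 0.23  0.11 ]
wide_jar [ 0.618 -0.004  0.09 ]
nar_jar [ 0.604 -0.226  0.13 ]
nar_lid [0.416 0.168 0.05 ]
wide_lid [ 0.437 -0.009  0.05 ]
mid_lid [ 0.42  -0.377  0.05 ]
rnd [ 0.426 -0.189  0.026]
heart [0.435 0.378 0.02 ]
```

View pics/topc.png

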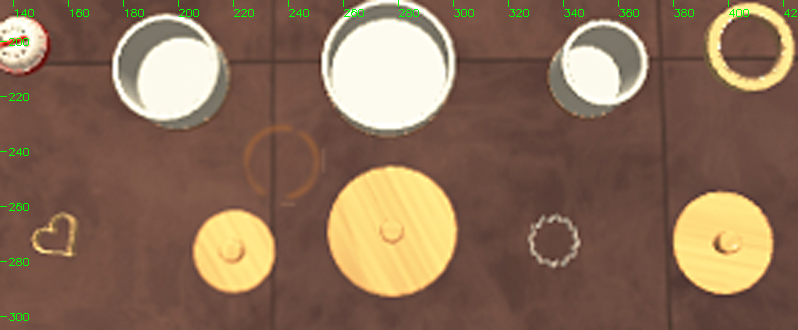

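View pics/sidec.png

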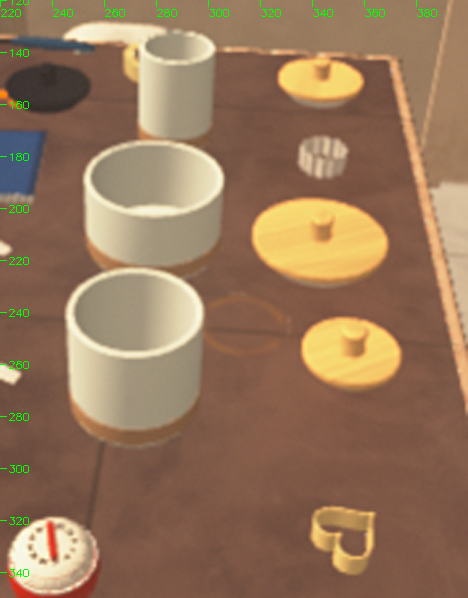

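Top crop: rim centres are about (195.5,209), (276.5,209) and (355,208). Disc centres are (220,276.5), (277.5,269) and (398,273). The round cutter is a fluted ring at (336.5,272). The gold heart is at (155,270) with its point to the lower right. The brown ring is flat, so it is a stain. Side crop: rims at (272,240), (279,192) and (288,139), knob tops at (356,248), (344,203.5) and (344,144).

Run:
```python
from h import *
t=get("top");s=get("side")
D=dict(mid_jar=(195.5,209.2,271.9,240),wide_jar=(276.5,208.5,279,192.4),nar_jar=(355,207.7,287.9,138.8),nar_knob=(219,274.8,356.2,247.7),wide_knob=(277.2,268.7,343.8,203.5),mid_knob=(400,272,343.8,144.2),rnd=(336.5,272.3,344.2,180.4),heartpt=(162,277,364,318))
for k,(a,b,c,d) in D.items():
    x,e=tri((t,a,b),(s,c,d));print(k,x.round(4),round(e,4))
for k,a,b,z in(("nl",220.1,276.5,.024),("wl",277.5,269.2,.024),("ml",398.1,273.2,.024)):print(k,atz(t,a,b,z).round(4))
```

```text
mid_jar [0.6134 0.2359 0.1047] 0.0004
wide_jar [ 0.6188 -0.0055  0.0716] 0.0006
nar_jar [ 0.6116 -0.2362  0.1236] 0.0003
nar_knob [0.4176 0.1722 0.0444] 0.0024
wide_knob [ 0.4373 -0.0063  0.0478] 0.0002
mid_knob [ 0.4209 -0.3853  0.0436] 0.002
rnd [ 0.424  -0.1924  0.0099] 0.0012
heartpt [0.4108 0.3568 0.0141] 0.0027
nl [0.4148 0.171  0.024 ]
wl [ 0.4364 -0.0073  0.024 ]
ml [ 0.4194 -0.3849  0.024 ]
```

play_rows:
  increments: "0 0 0 -0.215 -0.094 0.04 1;0 0 0 -0.215 -0.094 0.04 1;0 0 0 -0.215 -0.094 0.04 1;0 0 0 -0.215 -0.094 0.04 1;0 0 0 -0.215 -0.094 0.04 1;0 0 0 -0.215 -0.094 0.04 1;0 0 0 -0.215 -0.094 0.04 1;0 0 0 -0.215 -0.094 0.04 1"
  grip_force: 10

```text
time: 1.15
ee_pos: [0.4286, 0.3804, 0.1827]
eef_rot: [0.229, 0.974, 0.0, -0.0]
ft_force: [-0.7, -0.1, 0.6]
width: 0.0869
grip_force: 0.0
```

Run:
```python
from h import *
print(read_state()["ee_pos"])
c=get("wrist");crop(c["color"],0,0,560,420,1.4,"pics/w1.png",40)
import pickle;pickle.dump(c,open("w1.pkl","wb"))
print(proj(c,[0.43,0.377,.01]))
```

```text
[0.42855515 0.38040869 0.18269895]
[[279.73606452 191.02107008]]
```

View pics/w1.png

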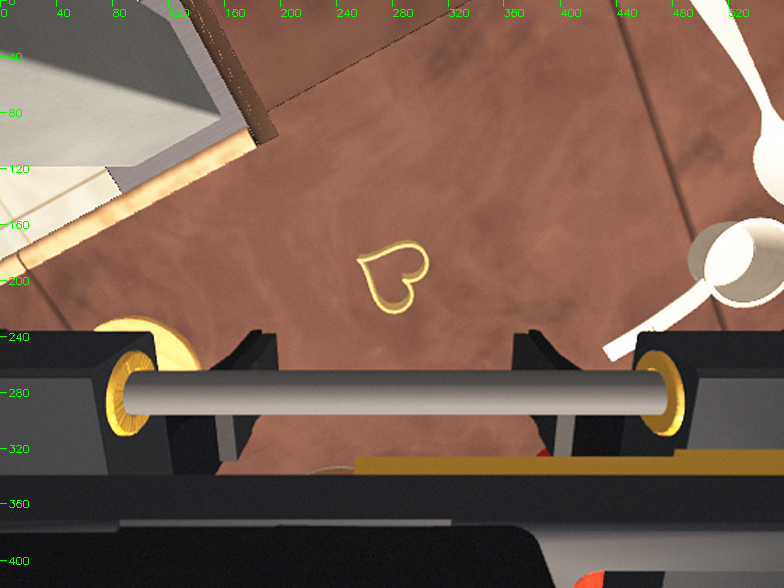

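Wrist view: the heart has its point at (256,185), cusp at (289,201), and lobe ends at (306,187) and (281,224). There is free space around it.

```bash
cat >> h.py <<'E'
def move(P,ydir,s=None):
    """tool-frame increments for TCP to P, tool y to angle ydir (deg, mod 180)"""
    s=s or read_state();T=pose(s);d=T[:3,:3].T@(np.array(P)-T[:3,3])
    a=np.degrees(np.arctan2(T[1,1],T[0,1]));e=(ydir-a+90)%180-90
    print("ee",T[:3,3].round(4),"yaw_y",a.round(1),"shift",d.round(4),"turn_z",-np.radians(e).round(3),"rz alt",(-np.radians(e)+np.pi*np.sign(e)).round(3),"tilt",T[:3,2].round(4),"j7",round(s["joint_positions"][6],2))
E
python3 - <<'E'
from h import *
import pickle;c=pickle.load(open("w1.pkl","rb"))
p,q,l1,l2=[atz(c,u,v,.021) for u,v in((255.7,185),(288.6,200.7),(305.7,187),(281.4,223.6))]
print(p,q,l1,l2,np.linalg.norm(l1-l2))
t=get("top");print(tri((c,255.7,185),(t,162,277)),proj(t,[p,q]))
n=l1-l2;yd=np.degrees(np.arctan2(n[1],n[0]));ax=(q-p)/np.linalg.norm(q-p);print("axis",np.degrees(np.arctan2(ax[1],ax[0])),"y",yd)
g=p+.030*ax;print("grip",g);move([g[0],g[1],.15],np.degrees(np.arctan2(ax[1],ax[0]))+90)
E
```

```text
[0.4120538  0.35976165 0.021     ] [0.4405676 0.3816069 0.021    ] [0.43561553 0.40269029 0.021     ] [0.45867843 0.36463811 0.021     ] 0.04449568196860063
(array([0.41363298, 0.35776306, 0.00873956]), np.float64(0.00015692488816221317)) [[160.3124241  277.44510455]
 [153.68005982 268.30493148]]
axis 37.456771963696156 y 121.21947600910744
grip [0.43586817 0.37800653 0.021     ]
ee [0.4285 0.3805 0.1827] yaw_y 63.6 shift [-0.0078  0.001   0.0327] turn_z -1.114 rz alt 2.027 tilt [-1.e-04  6.e-04 -1.e+00] j7 0.32
```

play_rows:
  increments: "0 0 -1.09 -0.008 0.001 0.1 1;0 0 -1.09 -0.008 0.001 0.1 1;0 0 -1.09 -0.008 0.001 0.1 1;0 0 -1.09 -0.008 0.001 0.1 1;0 0 -1.09 -0.008 0.001 0.1 1;0 0 -1.09 -0.008 0.001 0.1 1;0 0 -1.09 -0.008 0.001 0.1 1;0 0 -1.09 -0.008 0.001 0.1 1"

```text
time: 2.05
ee_pos: [0.4364, 0.3776, 0.0827]
eef_rot: [-0.312, 0.95, 0.0, 0.0]
ft_force: [-0.8, 0.3, 0.2]
width: 0.087
grip_force: 0.0
```

Run:
```python
from h import *
move([.436,.378,.006],126)
c=get("wrist");crop(c["color"],100,60,460,330,2.2,"pics/w2.png",20)
import pickle;pickle.dump(c,open("w2.pkl","wb"))
```

```text
ee [0.4364 0.3776 0.0827] yaw_y 126.4 shift [0.0001 0.0005 0.0767] turn_z 0.006 rz alt -3.135 tilt [-1.e-04  5.e-04 -1.e+00] j7 1.38
```

View pics/w2.png

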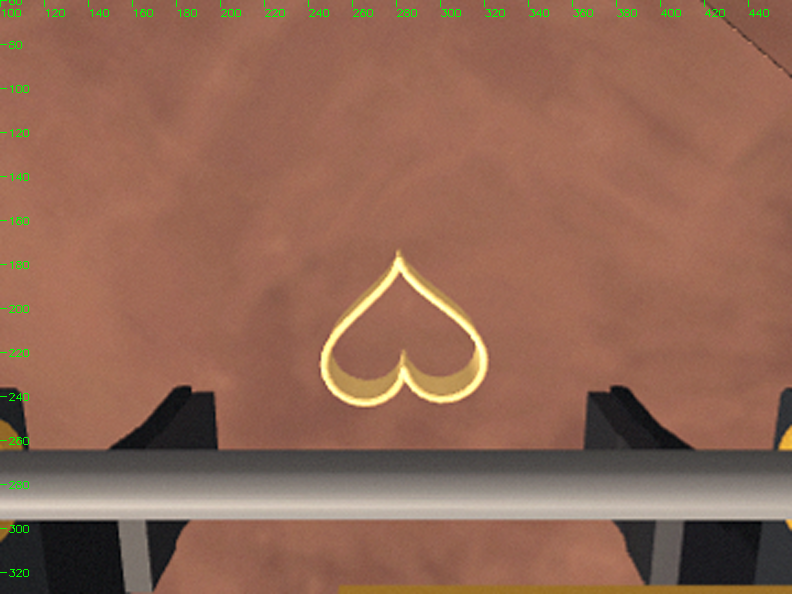

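Wrist close view: the heart is upright in the frame, point (281,176), widest at row 222 from u=246 to 321. That is centred between the fingers.

Run:
```python
from h import *
import pickle;c=pickle.load(open("w2.pkl","rb"))
for z in (.02,):
  print([atz(c,u,v,z).round(4) for u,v in((283.9,222),(281,176),(246.5,224),(321,222))])
g=atz(c,283.9,222,.02);move([*g[:2],.005],126)
```

```text
[array([0.4363, 0.3792, 0.02  ]), array([0.4114, 0.3583, 0.02  ]), array([0.4529, 0.359 , 0.02  ]), array([0.4209, 0.4   , 0.02  ])]
ee [0.4364 0.3775 0.0826] yaw_y 126.3 shift [-0.0008  0.0014  0.0776] turn_z 0.005 rz alt -3.136 tilt [-1.e-04  5.e-04 -1.e+00] j7 1.38
```

play_rows:
  increments: "0 0 0 -0.001 0.001 0.04 1;0 0 0 -0.001 0.001 0.078 1;0 0 0 -0.001 0.001 0.078 1;0 0 0 -0.001 0.001 0.078 0.5;0 0 0 -0.001 0.001 0.078 0.4;0 0 0 -0.001 0.001 0.078 0.3;0 0 0 -0.001 0.001 0.078 0.3;0 0 0 -0.001 0.001 0.078 0.3"
  grip_force: 10

```text
time: 2.9
ee_pos: [0.4373, 0.378, 0.0048]
eef_rot: [-0.308, 0.951, 0.0, 0.0]
ft_force: [0.4, -0.8, -0.0]
width: 0.0546
grip_force: 0.0
```

play_rows:
  increments: "0 0 0 0 0 0 0.3;0 0 0 0 0 -0.05 0.3;0 0 0 0 0 -0.1 0.3;0 0 0 0 0 -0.15 0.3;0 0 0 0 0 -0.18 0.3;0 0 0 0 0 -0.18 0.3"

```text
time: 3.5
ee_pos: [0.439, 0.3796, 0.1899]
eef_rot: [-0.308, 0.951, 0.002, 0.004]
ft_force: [-0.8, -0.2, -0.3]
width: 0.0513
grip_force: 10.0
```

Run:
```python
from h import *
move([.619,.015,.185],90)
```

```text
ee [0.439  0.3796 0.1899] yaw_y 125.9 shift [ 0.0682 -0.4008  0.0039] turn_z 0.627 rz alt -2.515 tilt [ 0.0061  0.0059 -1.    ] j7 1.39
```

play_rows:
  increments: "0 0 1.1 0.068 -0.4 0 0.3;0 0 1.1 0.068 -0.4 0 0.3;0 0 1.1 0.068 -0.4 0 0.3;0 0 1.1 0.068 -0.4 0 0.3;0 0 1.1 0.068 -0.4 0 0.3;0 0 1.1 0.068 -0.4 0 0.3;0 0 1.1 0.068 -0.4 0 0.3;0 0 1.1 0.068 -0.4 0 0.3"

```text
time: 4.3
ee_pos: [0.6146, 0.0174, 0.1837]
eef_rot: [0.237, 0.972, -0.0, -0.0]
ft_force: [1.2, 0.5, -0.1]
width: 0.0514
grip_force: 10.0
```

play_rows:
  increments: "0 0 1.1 0 0 0 0.3;0 0 1.1 0 0 0 0.3;0 0 1.1 0 0 0 0.3;0 0 1.1 0 0 0 0.3;0 0 1.1 0 0 0 0.3;0 0 1.1 0 0 0 0.3;0 0 1.1 0 0 0 0.3;0 0 1.1 0 0 0 0.3"

```text
time: 5.1
ee_pos: [0.6139, 0.0193, 0.1834]
eef_rot: [0.71, 0.704, -0.001, -0.0]
ft_force: [0.4, -0.4, -0.2]
width: 0.0513
grip_force: 10.0
```

Run:
```python
from h import *
move([.617,.023,.06],0)
c=get("wrist");t=get("top")
crop(c["color"],0,0,560,420,1.0,"pics/a.png",40);crop(t["color"],160,150,400,300,2.3,"pics/b.png",20)
a=cv2.imread("pics/a.png")[:330,:420];b=cv2.imread("pics/b.png");b=b[:,:]
a=cv2.resize(a,None,fx=.6,fy=.6)
o=np.zeros((345+252,552,3),np.uint8);o[:345,:552]=b;o[345:345+198,:252]=a[:198];cv2.imwrite("pics/w3.png",o)
import pickle;pickle.dump((c,t),open("w3.pkl","wb"))
```

```text
ee [0.6139 0.0193 0.1834] yaw_y -0.4 shift [0.0038 0.0032 0.1234] turn_z -0.008 rz alt 3.134 tilt [-1.4e-03 -4.0e-04 -1.0e+00] j7 -0.0
```

View pics/a.png

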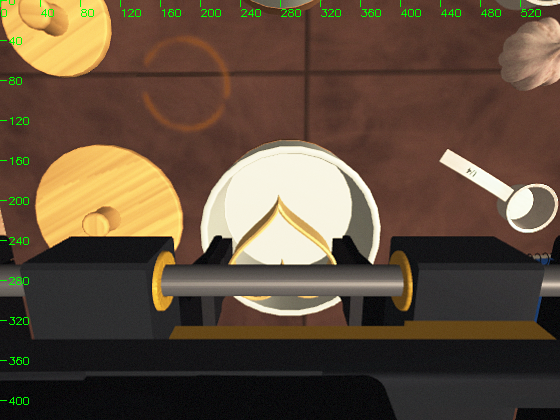

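Wrist view: the heart is held over the wide jar. Rim spans u 201–381 and v 140–315, so its centre is about (291,228).

Run:
```python
from h import *
import pickle;c,t=pickle.load(open("w3.pkl","rb"))
for z in(.09,): print(atz(c,291,228,z),atz(t,276.5,208.5,z))
for P in ([.6165,-.005],[.613,-.005],[.617,-.002]):
  p=proj(c,circ(*P,.09,.073));print(P,p.min(0),p.max(0)); p=proj(t,circ(*P,.09,.073));print("  top",p.min(0),p.max(0))
move([.613,.025,.035],0)
```

```text
[0.62085256 0.00301124 0.09      ] [ 0.6164768  -0.00556797  0.09      ]
[0.6165, -0.005] [194.53895762 145.56649304] [376.56915494 317.63059822]
  top [252.02861863 184.70885014] [300.59765081 232.63466177]
[0.613, -0.005] [190.16704971 145.60329727] [372.2010305  317.65557416]
  top [252.02733913 185.83947957] [300.61529529 233.80333135]
[0.617, -0.002] [194.88611702 141.48500235] [377.43558208 314.53638939]
  top [251.0308486  184.55439013] [299.59764006 232.47515838]
ee [0.614  0.0193 0.1836] yaw_y -0.2 shift [ 0.0058 -0.0008  0.1486] turn_z -0.003 rz alt 3.139 tilt [-1.2e-03 -4.0e-04 -1.0e+00] j7 0.0
```

play_rows:
  increments: "0 0 0 0.005 0.005 0.04 0.3;0 0 0 0.005 0.005 0.08 0.3;0 0 0 0.005 0.005 0.12 0.3;0 0 0 0.005 0.005 0.154 0.3;0 0 0 0.005 0.005 0.154 0.3;0 0 0 0.005 0.005 0.154 0.3;0 0 0 0.005 0.005 0.154 0.72;0 0 0 0.005 0.005 0.154 0.72"

```text
time: 6.0
ee_pos: [0.6203, 0.0243, 0.0321]
eef_rot: [0.708, 0.707, 0.001, 0.001]
ft_force: [-0.4, -0.1, 0.1]
width: 0.0595
grip_force: 0.0
```

play_rows:
  increments: "0 0 0 0 0 0 0.72;0 0 0 0 0 -0.04 0.72;0 0 0 0 0 -0.08 0.72;0 0 0 0 0 -0.12 0.72;0 0 0 0 0 -0.16 0.72;0 0 0 0 0 -0.16 1"

```text
time: 6.6
ee_pos: [0.6223, 0.0241, 0.1974]
eef_rot: [0.708, 0.706, 0.004, 0.003]
ft_force: [0.0, 0.8, 0.5]
width: 0.0655
grip_force: 0.0
```

Run:
```python
from h import *
move([.425,-.191,.085],90)
```

```text
ee [0.6223 0.0241 0.1974] yaw_y -0.1 shift [-0.2158 -0.198   0.11  ] turn_z 1.569 rz alt -1.573 tilt [ 0.0099  0.0019 -0.9999] j7 -0.0
```

play_rows:
  increments: "0 0 0 -0.216 -0.198 0.02 1;0 0 0 -0.216 -0.198 0.04 1;0 0 0 -0.216 -0.198 0.06 1;0 0 0 -0.216 -0.198 0.08 1;0 0 0 -0.216 -0.198 0.1 1;0 0 0 -0.216 -0.198 0.1 1;0 0 0 -0.216 -0.198 0.1 1;0 0 0 -0.216 -0.198 0.1 1"

```text
time: 7.4
ee_pos: [0.4192, -0.1925, 0.0898]
eef_rot: [0.709, 0.705, -0.0, -0.001]
ft_force: [0.8, 0.7, 0.0]
width: 0.087
grip_force: 0.0
```

Run:
```python
from h import *
move([.424,-.192,.005],0)
c=get("wrist");crop(c["color"],0,0,560,420,1.4,"pics/w4.png",20)
import pickle;pickle.dump(c,open("w4.pkl","wb"))
```

```text
ee [ 0.4192 -0.1925  0.0898] yaw_y -0.3 shift [0.0004 0.0049 0.0848] turn_z -0.005 rz alt 3.136 tilt [-1.4e-03  7.0e-04 -1.0e+00] j7 0.39
```

View pics/w4.png

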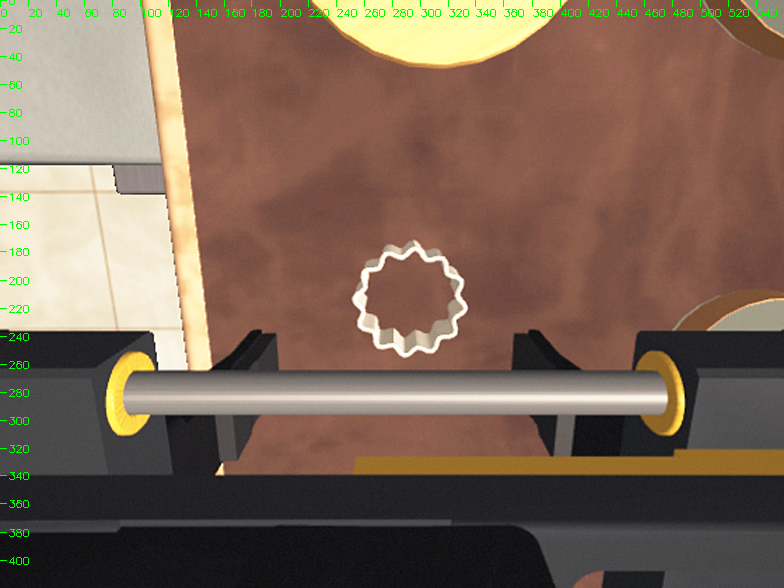

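Wrist view: the fluted ring's top edge spans u 254–334 and v 176–254, centre (293.6,215), between the fingers.

Run:
```python
from h import *
import pickle;c=pickle.load(open("w4.pkl","rb"))
g=atz(c,293.6,215,.026);print(g,atz(c,254,215,.026),atz(c,334,215,.026))
move([*g[:2],.005],0)
```

```text
[ 0.42720738 -0.1891521   0.026     ] [ 0.39960326 -0.18900887  0.026     ] [ 0.45535672 -0.18929745  0.026     ]
ee [ 0.4211 -0.1913  0.0908] yaw_y -0.2 shift [0.0022 0.006  0.0858] turn_z -0.003 rz alt 3.138 tilt [ 4.e-04  4.e-04 -1.e+00] j7 0.39
```

play_rows:
  increments: "0 0 0 0.002 0.005 0.04 1;0 0 0 0.002 0.005 0.075 1;0 0 0 0.002 0.005 0.086 1;0 0 0 0.002 0.005 0.086 1;0 0 0 0.002 0.005 0.086 0.4;0 0 0 0.002 0.005 0.086 0.4;0 0 0 0.002 0.005 0.086 0.4;0 0 0 0.002 0.005 0.086 0.4"

```text
time: 8.25
ee_pos: [0.4266, -0.1894, 0.0053]
eef_rot: [0.708, 0.706, 0.001, 0.001]
ft_force: [-0.4, 0.2, -0.5]
width: 0.063
grip_force: 0.0
```

play_rows:
  increments: "0 0 0 0 0 0 0.4;0 0 0 0 0 0 0.4;0 0 0 0 0 -0.05 0.4;0 0 0 0 0 -0.1 0.4;0 0 0 0 0 -0.15 0.4;0 0 0 0 0 -0.18 0.4;0 0 0 0 0 -0.18 0.4"

```text
time: 8.95
ee_pos: [0.4281, -0.1901, 0.1886]
eef_rot: [0.708, 0.706, 0.002, 0.003]
ft_force: [-0.8, -0.2, -1.2]
width: 0.056
grip_force: 10.0
```

Run:
```python
from h import *
move([.619,-.031,.18],0)
```

```text
ee [ 0.4281 -0.1901  0.1886] yaw_y -0.1 shift [0.1595 0.1904 0.0099] turn_z -0.002 rz alt 3.139 tilt [ 7.2e-03 -3.0e-04 -1.0e+00] j7 0.31
```

play_rows:
  increments: "0 0 0 0.16 0.191 0 0.4;0 0 0 0.16 0.191 0 0.4;0 0 0 0.16 0.191 0 0.4;0 0 0 0.16 0.191 0 0.4;0 0 0 0.16 0.191 0 0.4;0 0 0 0.16 0.191 0 0.4;0 0 0 0.16 0.191 0 0.4;0 0 0 0.16 0.191 0 0.4"

```text
time: 9.75
ee_pos: [0.6165, -0.031, 0.1837]
eef_rot: [0.708, 0.706, -0.001, -0.0]
ft_force: [-1.0, -1.0, -0.6]
width: 0.0565
grip_force: 10.0
```

Run:
```python
from h import *
move([.619,-.031,.03],0)
c=get("wrist");crop(c["color"],80,80,480,340,2,"pics/w5.png",20)
import pickle;pickle.dump(c,open("w5.pkl","wb"))
```

```text
ee [ 0.6165 -0.031   0.1837] yaw_y -0.2 shift [1.000e-04 2.700e-03 1.537e-01] turn_z -0.004 rz alt 3.138 tilt [-1.5e-03 -7.0e-04 -1.0e+00] j7 0.1
```

View pics/w5.png

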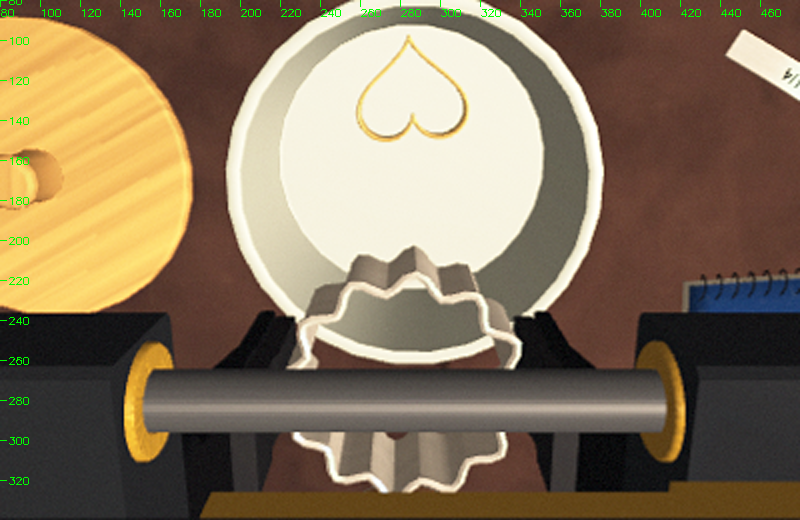

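Wrist view: the heart lies flat inside, at (284,133). The ring is held, and the rim spans u 193–381.5 with its bottom at v 261.5.

```bash
cat >> h.py <<'E'
from scipy.optimize import least_squares
def fitc(c,z,r,l=None,rt=None,t=None,b=None,x0=(.6,0)):
    def f(p):
        q=proj(c,circ(p[0],p[1],z,r,181));a=[*q.min(0),*q.max(0)]
        return [a[i]-v for i,v in((0,l),(1,t),(2,rt),(3,b)) if v is not None]
    s=least_squares(f,x0,diff_step=1e-4);return s.x.round(4),s.fun.round(1)
E
python3 - <<'E'
from h import *
import pickle;c=pickle.load(open("w5.pkl","rb"));d,t=pickle.load(open("w3.pkl","rb"))
print(fitc(c,.09,.073,193,381.5,None,261.5),fitc(d,.09,.073,201,381,140,315))
move([.619,-.028,.03],0)
E
```

```text
(array([ 0.6204, -0.0035]), array([-1.5,  1.5,  0.3])) (array([ 0.6208, -0.0016]), array([-1.4,  0.8,  1.4, -0.9]))
ee [ 0.6166 -0.0312  0.1842] yaw_y -0.2 shift [0.0032 0.0025 0.1542] turn_z -0.004 rz alt 3.138 tilt [-7.e-04 -3.e-04 -1.e+00] j7 0.1
```

play_rows:
  increments: "0 0 0 0.001 0.002 0.04 0.4;0 0 0 0.001 0.002 0.08 0.4;0 0 0 0.001 0.002 0.12 0.4;0 0 0 0.001 0.002 0.154 0.4;0 0 0 0.001 0.002 0.154 0.4;0 0 0 0.001 0.002 0.154 0.4;0 0 0 0.001 0.002 0.154 0.77;0 0 0 0.001 0.002 0.154 0.77"

```text
time: 10.6
ee_pos: [0.6205, -0.0288, 0.0327]
eef_rot: [0.708, 0.706, 0.001, 0.001]
ft_force: [-0.4, 0.6, -0.1]
width: 0.0641
grip_force: 0.0
```

play_rows:
  increments: "0 0 0 0 0 0 0.77;0 0 0 0 0 -0.04 0.77;0 0 0 0 0 -0.08 0.77;0 0 0 0 0 -0.12 0.77;0 0 0 0 0 -0.16 0.77;0 0 0 0 0 -0.16 0.77"

```text
time: 11.2
ee_pos: [0.6222, -0.0292, 0.1973]
eef_rot: [0.708, 0.706, 0.004, 0.003]
ft_force: [0.9, -0.8, -0.5]
width: 0.0669
grip_force: 0.0
```

Run:
```python
from h import *
move([.437,-.007,.15],0)
```

```text
ee [ 0.6222 -0.0292  0.1973] yaw_y -0.1 shift [ 0.0217 -0.1857  0.0455] turn_z -0.002 rz alt 3.139 tilt [ 0.01    0.0011 -0.9999] j7 0.1
```

play_rows:
  increments: "0 0 0 0.022 -0.185 0 0.6;0 0 0 0.022 -0.185 0 0.6;0 0 0 0.022 -0.185 0.02 0.6;0 0 0 0.022 -0.185 0.05 0.6;0 0 0 0.022 -0.185 0.06 0.6;0 0 0 0.022 -0.185 0.06 0.6;0 0 0 0.022 -0.185 0.06 0.6"

```text
time: 11.9
ee_pos: [0.4358, -0.0064, 0.1316]
eef_rot: [0.708, 0.706, 0.001, 0.001]
ft_force: [-0.2, -0.5, -0.3]
width: 0.0524
grip_force: 0.0
```

Run:
```python
from h import *
move([.437,-.007,.028],0)
c=get("wrist");a=get("top");b=get("side")
crop(c["color"],120,30,520,330,1.5,"pics/w6.png",20)
import pickle;pickle.dump(c,open("w6.pkl","wb"))
cv2.imwrite("pics/topx.png",cv2.resize(a["color"][190:240,240:320,::-1],None,fx=2.4,fy=2.4))
o=cv2.imread("pics/w6.png");x=cv2.imread("pics/topx.png")
p=np.zeros((o.shape[0],o.shape[1]+x.shape[1],3),np.uint8);p[:,:o.shape[1]]=o;p[:x.shape[0],o.shape[1]:]=x
cv2.imwrite("pics/w6.png",p);print(p.shape)
```

```text
ee [ 0.4358 -0.0064  0.1316] yaw_y -0.1 shift [-0.0006  0.001   0.1036] turn_z -0.002 rz alt 3.139 tilt [ 1.8e-03  2.0e-04 -1.0e+00] j7 -0.1
(450, 792, 3)
```

View pics/w6.png

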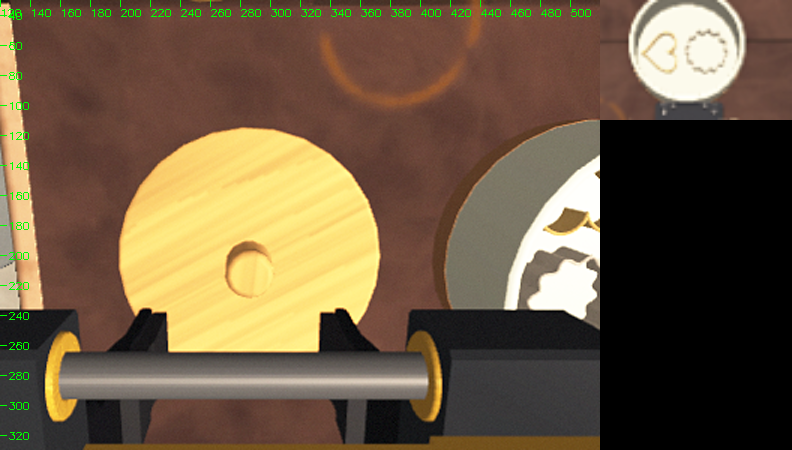

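Both cutters lie flat and side by side in the wide jar (top inset). In the wrist view the knob top is at (286.7,212), and the disc spans u 199–373 with its top at v 115.

Run:
```python
from h import *
import pickle;c=pickle.load(open("w6.pkl","rb"))
print(atz(c,286.7,212.3,.05),fitc(c,.024,.073,199.3,373.3,114.7,None,(.437,-.007)))
move([.4375,-.005,.028],0)
t=get("top");print(tri((c,286.7,212.3),(t,277.2,268.7)))
```

```text
[ 0.4394597  -0.00622783  0.05      ] (array([ 0.4396, -0.0085]), array([-1.4,  0.2,  1.4]))
ee [ 0.436  -0.0065  0.1316] yaw_y -0.1 shift [0.0015 0.0013 0.1036] turn_z -0.003 rz alt 3.139 tilt [ 1.9e-03 -1.0e-04 -1.0e+00] j7 -0.1
(array([ 0.43845778, -0.00636332,  0.04945212]), np.float64(0.0010105217920434728))
```

play_rows:
  increments: "0 0 0 0 0.003 0.04 0.6;0 0 0 0 0.003 0.08 0.6;0 0 0 0 0.003 0.103 0.6;0 0 0 0 0.003 0.103 0.6;0 0 0 0 0.003 0.103 0.6;0 0 0 0 0.003 0.103 0;0 0 0 0 0.003 0.103 0;0 0 0 0 0.003 0.103 0"
  grip_force: 35

```text
time: 12.9
ee_pos: [0.4377, -0.0063, 0.0279]
eef_rot: [0.708, 0.706, 0.0, 0.0]
ft_force: [0.2, 0.3, -0.5]
width: 0.0358
grip_force: 0.0
```

play_rows:
  increments: "0 0 0 0 0 0 0;0 0 0 0 0 0 0;0 0 0 0 0 0 0;0 0 0 0 0 -0.03 0;0 0 0 0 0 -0.07 0;0 0 0 0 0 -0.11 0;0 0 0 0 0 -0.13 0;0 0 0 0 0 -0.13 0"

```text
time: 13.7
ee_pos: [0.4388, -0.0062, 0.1601]
eef_rot: [0.708, 0.706, 0.002, 0.001]
ft_force: [0.2, -0.1, -2.0]
width: 0.0239
grip_force: 35.0
```

Run:
```python
from h import *
s=read_state();print(s["width"],s["grip_force"],s["torque"])
move([.620,-.003,.15],0)
```

```text
0.02394774160578663 35.000073881819844 [-0.02448018  0.06075013  0.03642711]
ee [ 0.4388 -0.0062  0.1601] yaw_y -0.1 shift [0.0035 0.1811 0.0109] turn_z -0.002 rz alt 3.14 tilt [ 0.0045  0.0017 -1.    ] j7 -0.11
```

play_rows:
  increments: "0 0 0 0.001 0.06 0 0;0 0 0 0.002 0.11 0 0;0 0 0 0.003 0.15 0 0;0 0 0 0.003 0.181 0 0;0 0 0 0.003 0.181 0 0;0 0 0 0.003 0.181 0.015 0;0 0 0 0.003 0.181 0.03 0;0 0 0 0.003 0.181 0.03 0"

```text
time: 14.5
ee_pos: [0.6156, -0.0037, 0.1242]
eef_rot: [0.708, 0.706, -0.002, -0.002]
ft_force: [0.3, -0.6, -2.0]
width: 0.0243
grip_force: 35.0
```

Run:
```python
from h import *
move([.620,-.0025,.104],0)
c=get("wrist");crop(c["color"],120,60,460,330,1.5,"pics/w7.png",20)
t=get("top");crop(t["color"],230,170,330,250,2.4,"pics/b.png",20)
s=get("side");crop(s["color"],220,130,330,230,2.4,"pics/d.png",20)
o=cv2.imread("pics/w7.png");x=cv2.imread("pics/b.png");d=cv2.imread("pics/d.png")
p=np.zeros((440,800,3),np.uint8);p[:405,:510]=o;p[:x.shape[0],510:750]=x;p[195:435,510:774]=d
cv2.imwrite("pics/w7.png",p)
import pickle;pickle.dump((c,t,s),open("w7.pkl","wb"))
```

```text
ee [ 0.6156 -0.0037  0.1242] yaw_y -0.1 shift [0.0012 0.0045 0.0201] turn_z -0.002 rz alt 3.14 tilt [-0.0052 -0.     -1.    ] j7 0.09
```

View pics/w7.png

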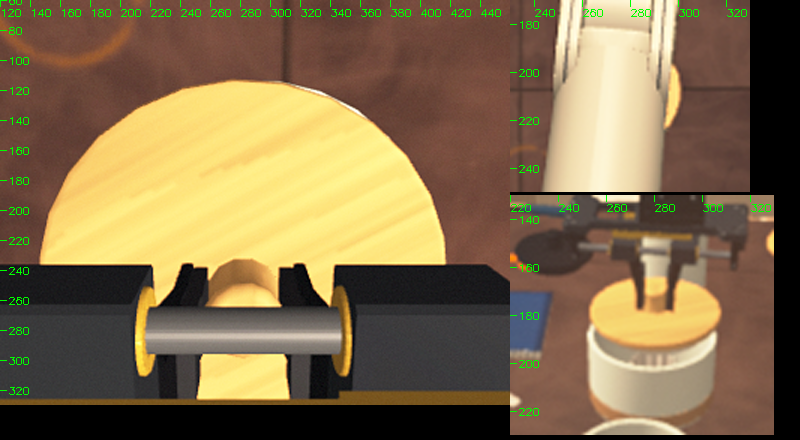

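Wrist view: the lid is just above the jar, with a thin sliver of rim showing at its upper right (+x), as the computed 4 mm offset predicts. The side inset shows the lid level over the rim.

play_rows:
  increments: "0 0 0 0.001 0.003 0 0;0 0 0 0.001 0.003 0 0;0 0 0 0.001 0.003 0.003 0;0 0 0 0.001 0.003 0.006 0;0 0 0 0.001 0.003 0.009 0;0 0 0 0.001 0.003 0.012 0;0 0 0 0.001 0.003 0.012 0"

```text
time: 15.35
ee_pos: [0.621, -0.0027, 0.1149]
eef_rot: [0.708, 0.706, -0.0, -0.0]
ft_force: [0.1, 0.3, -2.1]
width: 0.0242
grip_force: 35.0
```

Run:
```python
from h import *
move([.620,-.0025,.104],0)
```

```text
ee [ 0.621  -0.0027  0.1149] yaw_y -0.1 shift [ 0.0002 -0.001   0.0109] turn_z -0.002 rz alt 3.14 tilt [-9.e-04 -1.e-04 -1.e+00] j7 0.09
```

No contact so far. I'll press down, going a couple of millimetres past the seated height.

play_rows:
  increments: "0 0 0 0 -0.001 0.003 0;0 0 0 0 -0.001 0.006 0;0 0 0 0 -0.001 0.008 0;0 0 0 0 -0.001 0.01 0;0 0 0 0 -0.001 0.011 0;0 0 0 0 -0.001 0.012 0;0 0 0 0 -0.001 0.012 0"

```text
time: 16.05
ee_pos: [0.6204, -0.0027, 0.1039]
eef_rot: [0.708, 0.706, 0.0, -0.0]
ft_force: [-2.3, -0.2, 2.6]
width: 0.024
grip_force: 35.0
```

play_rows:
  increments: "0 0 0 0 0 0.001 0;0 0 0 0 0 0.002 0;0 0 0 0 0 0.003 0;0 0 0 0 0 0.003 0"

```text
time: 16.45
ee_pos: [0.6205, -0.0027, 0.1037]
eef_rot: [0.708, 0.706, 0.001, -0.0]
ft_force: [-15.6, 1.0, 28.9]
width: 0.0239
grip_force: 35.0
```

play_rows:
  increments: "0 0 0 0 0 -0.003 0;0 0 0 0 0 -0.003 0;0 0 0 0 0 -0.003 0.6;0 0 0 0 0 -0.003 0.6;0 0 0 0 0 -0.003 0.6;0 0 0 0 0 -0.04 0.6;0 0 0 0 0 -0.08 0.6;0 0 0 0 0 -0.12 0.6"

```text
time: 17.25
ee_pos: [0.62, -0.0028, 0.2216]
eef_rot: [0.708, 0.706, -0.0, -0.0]
ft_force: [1.6, 0.1, -0.1]
width: 0.0518
grip_force: 0.0
```

Run:
```python
from h import *
c=get("wrist");import pickle;pickle.dump(c,open("w8.pkl","wb"))
crop(c["color"],120,0,520,330,1,"pics/w8.png",20)
move([.418,.172,.13],0)
```

```text
ee [ 0.6228 -0.0031  0.2291] yaw_y -0.1 shift [ 0.1745 -0.206   0.0975] turn_z -0.002 rz alt 3.139 tilt [ 0.0084  0.0011 -1.    ] j7 0.06
```

play_rows:
  increments: "0 0 0 0.175 -0.205 0 0.6;0 0 0 0.175 -0.205 0 0.6;0 0 0 0.175 -0.205 0 0.6;0 0 0 0.175 -0.205 0.03 0.6;0 0 0 0.175 -0.205 0.06 0.6;0 0 0 0.175 -0.205 0.09 0.6;0 0 0 0.175 -0.205 0.095 0.6;0 0 0 0.175 -0.205 0.095 0.6"

```text
time: 18.1
ee_pos: [0.4146, 0.1723, 0.1241]
eef_rot: [0.707, 0.707, -0.001, -0.0]
ft_force: [0.9, -0.5, 1.3]
width: 0.052
grip_force: 0.0
```

```bash
cat >> h.py <<'E'
def lidfit(c,guess,r,z=.024):
    hsv=cv2.cvtColor(c["color"],cv2.COLOR_RGB2HSV)
    m=cv2.inRange(hsv,(18,80,170),(32,255,255));m=cv2.morphologyEx(m,cv2.MORPH_OPEN,np.ones((3,3)))
    m[230:]=0
    n,l,st,ce=cv2.connectedComponentsWithStats(m)
    u,v=proj(c,[guess[0],guess[1],z])[0];b=[i for i in range(1,n) if st[i,4]>300]
    i=min(b,key=lambda i:np.hypot(*(ce[i]-[u,v])));x,y,w,h,a=st[i]
    print("pred",u.round(),v.round(),"comp",st[i],ce[i].round())
    return fitc(c,z,r,x,x+w,y,None,guess)
E
python3 - <<'E'
from h import *
import pickle
c=pickle.load(open("w6.pkl","rb"));print(lidfit(c,(.439,-.007),.073))
move([.418,.172,.028],0)
c=get("wrist");pickle.dump(c,open("w9.pkl","wb"));print(lidfit(c,(.418,.172),.046))
crop(c["color"],120,30,520,330,1.5,"pics/w9.png",20)
E
```

```text
pred 286.0 205.0 comp [  200   116   173   114 16189] [286. 179.]
(array([ 0.4397, -0.0095]), array([-1.9,  0.2,  1.9]))
ee [0.4146 0.1723 0.1241] yaw_y -0.0 shift [-0.0001  0.0037  0.0961] turn_z -0.001 rz alt 3.141 tilt [-0.0024 -0.0018 -1.    ] j7 -0.49
pred 287.0 206.0 comp [ 230  151  112   79 7138] [286. 194.]
(array([0.4175, 0.1701]), array([-1.2,  0.1,  1.1]))
```

play_rows:
  increments: "0 0 0 0 0.002 0.03 0.6;0 0 0 0 0.002 0.06 0.6;0 0 0 0 0.002 0.09 0.6;0 0 0 0 0.002 0.096 0.6;0 0 0 0 0.002 0.096 0.6;0 0 0 0 0.002 0.096 0;0 0 0 0 0.002 0.096 0;0 0 0 0 0.002 0.096 0"

```text
time: 18.95
ee_pos: [0.4185, 0.1731, 0.0307]
eef_rot: [0.708, 0.706, 0.001, 0.0]
ft_force: [0.3, 0.4, 0.0]
width: 0.0358
grip_force: 0.0
```

play_rows:
  increments: "0 0 0 0 0 0 0;0 0 0 0 0 0 0;0 0 0 0 0 0 0;0 0 0 0 0 -0.04 0;0 0 0 0 0 -0.08 0;0 0 0 0 0 -0.13 0;0 0 0 0 0 -0.18 0;0 0 0 0 0 -0.18 0"

```text
time: 19.75
ee_pos: [0.4204, 0.1741, 0.2159]
eef_rot: [0.708, 0.706, 0.005, 0.001]
ft_force: [0.8, -0.1, -1.9]
width: 0.0241
grip_force: 35.0
```

Run:
```python
from h import *
s=read_state();print(s["width"],s["grip_force"])
t=get("top")
def rim(c,z,r,l,rt,tp,b,g):return fitc(c,z,r,l,rt,tp,b,g)
o=135;p=185;f=2.75
for n,z,r,e in(("mid",.11,.058,(113,220,13,120)),("nar",.13,.046,(562,648,19,106)),("wide",.09,.073,(321,457,None,None))):
    l,rt,tp,b=[None if v is None else v/f+(o if i<2 else p) for i,v in enumerate(e)]
    print(n,fitc(t,z,r,l,rt,tp,b,(.61,0)))
move([.612,-.235,.2],0)
```

```text
0.024090374978815516 34.999911189079285
mid (array([0.6134, 0.2349]), array([ 0.1,  0.2, -0.1, -0.2]))
nar (array([ 0.611 , -0.2352]), array([ 0. ,  0.3, -0. , -0.3]))
wide (array([ 0.4382, -0.0042]), array([ 0., -0.]))
ee [0.4192 0.1735 0.2126] yaw_y -0.1 shift [-0.4081  0.1936  0.012 ] turn_z -0.002 rz alt 3.14 tilt [ 0.0048  0.0038 -1.    ] j7 -0.51
```

play_rows:
  increments: "0 0 0 -0.25 0.19 0 0;0 0 0 -0.25 0.19 0 0;0 0 0 -0.25 0.19 0 0;0 0 0 -0.25 0.19 0 0;0 0 0 -0.25 0.19 0 0;0 0 0 -0.25 0.19 0 0;0 0 0 -0.25 0.19 0 0;0 0 0 -0.25 0.19 0 0"

```text
time: 20.6
ee_pos: [0.6069, -0.0804, 0.2076]
eef_rot: [0.709, 0.705, -0.002, -0.0]
ft_force: [-0.7, 0.0, -0.5]
width: 0.0239
grip_force: 35.0
```

play_rows:
  increments: "0 0 0 -0.24 0 0 0;0 0 0 -0.24 0 0 0;0 0 0 -0.24 0 0 0;0 0 0 -0.24 0 0 0;0 0 0 -0.24 0 0 0;0 0 0 -0.24 0 0 0;0 0 0 -0.24 0 0 0;0 0 0 -0.24 0 0 0"

```text
time: 21.4
ee_pos: [0.6074, -0.315, 0.2089]
eef_rot: [0.707, 0.707, 0.001, -0.001]
ft_force: [0.1, 0.3, -1.0]
width: 0.0238
grip_force: 35.0
```

Run:
```python
from h import *
move([.613,-.234,.17],0)
c=get("wrist");crop(c["color"],100,0,500,300,2,"pics/w10.png",20)
import pickle;pickle.dump(c,open("w10.pkl","wb"))
```

```text
ee [ 0.6074 -0.315   0.2089] yaw_y 0.0 shift [0.0809 0.0057 0.0391] turn_z 0.001 rz alt -3.141 tilt [-4.0e-04  2.1e-03 -1.0e+00] j7 0.63
```

View pics/w10.png

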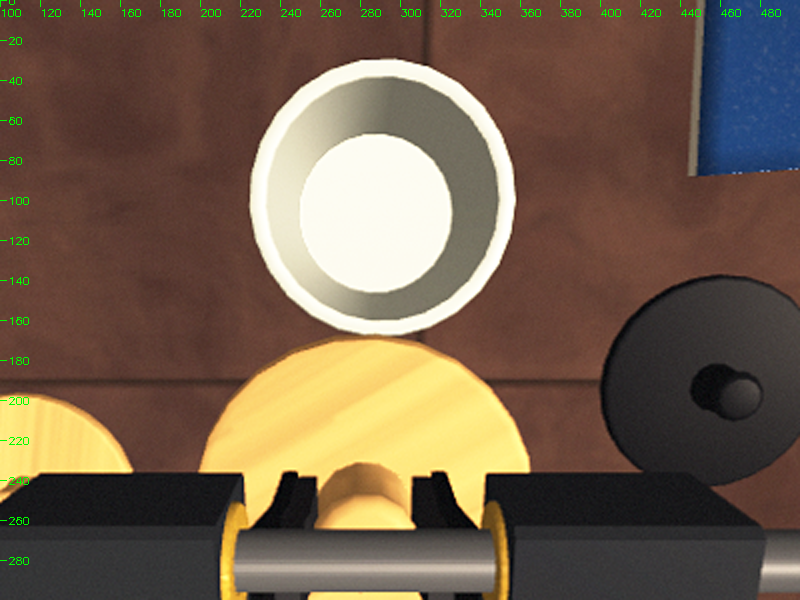

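Wrist view: the narrow jar's rim spans u 224.5–358 and v 29–168. The held lid's top edge is at v 169. The black decoy lid is at lower right.

Run:
```python
from h import *
import pickle;c=pickle.load(open("w10.pkl","rb"))
print(fitc(c,.13,.046,224.5,358,29,168,(.612,-.235)))
s=read_state();print(s["ee_pos"])
for lr in((200,365),(None,None)):print("lid",fitc(c,.2024,.046,lr[0],lr[1],169,None,tuple(s["ee_pos"][:2])))
z=.2024;a,b=atz(c,200,235,z),atz(c,365,235,z);print(a,b,"chord mid x",(a[0]+b[0])/2,"half",(b-a)[0]/2, "y ctr",a[1]-np.sqrt(max(0,.046**2-((b-a)[0]/2)**2)))
print(atz(c,282.5,169,z)[1]-.046)
```

```text
(array([ 0.6135, -0.2358]), array([-0.7, -1. ,  0.7,  1.3]))
[ 0.60750382 -0.31496774  0.20914936]
lid (array([ 0.6076, -0.3171]), array([-3.6,  0.4,  3.6]))
lid (array([ 0.6075, -0.3168]), array([-0.]))
[ 0.56405359 -0.30582806  0.2024    ] [ 0.65103102 -0.30577583  0.2024    ] chord mid x 0.6075423060802518 half 0.04348871353159467 y ctr -0.32081911486699777
-0.31683807034526074
```

play_rows:
  increments: "0 0 0 0.04 0.005 0 0;0 0 0 0.08 0.005 0 0;0 0 0 0.08 0.005 0.01 0;0 0 0 0.08 0.005 0.025 0;0 0 0 0.08 0.005 0.04 0;0 0 0 0.08 0.005 0.04 0;0 0 0 0.08 0.005 0.04 0;0 0 0 0.08 0.005 0.04 0"

```text
time: 22.25
ee_pos: [0.6119, -0.2386, 0.17]
eef_rot: [0.708, 0.706, 0.0, 0.0]
ft_force: [0.2, 0.0, -0.5]
width: 0.0242
grip_force: 35.0
```

Run:
```python
from h import *
move([.6135,-.2343,.1465],0)
```

```text
ee [ 0.6119 -0.2386  0.17  ] yaw_y -0.2 shift [0.0044 0.0015 0.0235] turn_z -0.003 rz alt 3.138 tilt [ 6.e-04 -4.e-04 -1.e+00] j7 0.52
```

play_rows:
  increments: "0 0 0 0.004 0.001 0 0;0 0 0 0.004 0.001 0.004 0;0 0 0 0.004 0.001 0.008 0;0 0 0 0.004 0.001 0.012 0;0 0 0 0.004 0.001 0.015 0;0 0 0 0.004 0.001 0.015 0;0 0 0 0.004 0.001 0.015 0"

```text
time: 22.95
ee_pos: [0.6129, -0.2338, 0.1545]
eef_rot: [0.708, 0.706, -0.0, -0.0]
ft_force: [0.0, -0.6, -0.4]
width: 0.0238
grip_force: 35.0
```

Run:
```python
from h import *
move([.6135,-.2343,.1465],0)
```

```text
ee [ 0.6129 -0.2338  0.1545] yaw_y -0.1 shift [-0.0005  0.0006  0.008 ] turn_z -0.002 rz alt 3.139 tilt [-1.e-04  1.e-04 -1.e+00] j7 0.51
```

play_rows:
  increments: "0 0 0 -0.001 0 0.003 0;0 0 0 -0.001 0 0.006 0;0 0 0 -0.001 0 0.008 0;0 0 0 -0.001 0 0.009 0;0 0 0 -0.001 0 0.009 0"

```text
time: 23.45
ee_pos: [0.6129, -0.2348, 0.1462]
eef_rot: [0.708, 0.706, 0.0, 0.0]
ft_force: [-2.5, 2.0, 5.4]
width: 0.0242
grip_force: 35.0
```

play_rows:
  increments: "0 0 0 0 0 0.001 0;0 0 0 0 0 0.002 0;0 0 0 0 0 0.002 0;0 0 0 0 0 0.002 0"

```text
time: 23.85
ee_pos: [0.6134, -0.2351, 0.1462]
eef_rot: [0.708, 0.706, 0.001, 0.001]
ft_force: [-7.1, 3.7, 19.8]
width: 0.0243
grip_force: 35.0
```

play_rows:
  increments: "0 0 0 0 0 -0.002 0;0 0 0 0 0 -0.002 0;0 0 0 0 0 -0.002 0.6;0 0 0 0 0 -0.002 0.6;0 0 0 0 0 -0.002 0.6;0 0 0 0 0 -0.03 0.6;0 0 0 0 0 -0.06 0.6;0 0 0 0 0 -0.06 0.6"

```text
time: 24.65
ee_pos: [0.6144, -0.2358, 0.2075]
eef_rot: [0.708, 0.706, 0.001, 0.003]
ft_force: [0.5, -0.7, -0.4]
width: 0.0518
grip_force: 0.0
```

Run:
```python
from h import *
move([.422,-.383,.13],0)
```

```text
ee [ 0.6144 -0.2358  0.2075] yaw_y -0.1 shift [-0.1475 -0.1925  0.0767] turn_z -0.002 rz alt 3.139 tilt [ 0.0055 -0.0017 -1.    ] j7 0.5
```

Next is the middle lid, at about (0.422, -0.384).

play_rows:
  increments: "0 0 0 -0.147 -0.192 0 0.6;0 0 0 -0.147 -0.192 0 0.6;0 0 0 -0.147 -0.192 0 0.6;0 0 0 -0.147 -0.192 0.03 0.6;0 0 0 -0.147 -0.192 0.07 0.6;0 0 0 -0.147 -0.192 0.075 0.6;0 0 0 -0.147 -0.192 0.075 0.6;0 0 0 -0.147 -0.192 0.075 0.6"

```text
time: 25.45
ee_pos: [0.4213, -0.3809, 0.1287]
eef_rot: [0.708, 0.706, 0.0, -0.0]
ft_force: [0.7, -0.2, 0.9]
width: 0.0523
grip_force: 0.0
```

Run:
```python
from h import *
import pickle
c=get("wrist");pickle.dump(c,open("w11.pkl","wb"));r=lidfit(c,(.422,-.384),.058);print(r)
move([r[0][0],r[0][1]+.001,.0285],0)
```

```text
pred 283.0 208.0 comp [  213   140   139    90 10159] [282. 189.]
(array([ 0.4216, -0.3869]), array([-1.2,  0.1,  1.2]))
ee [ 0.4221 -0.3809  0.1294] yaw_y -0.0 shift [-0.005  -0.0006  0.1009] turn_z -0.001 rz alt 3.141 tilt [ 1.1e-03 -3.0e-04 -1.0e+00] j7 0.86
```

play_rows:
  increments: "0 0 0 -0.004 -0.001 0.03 0.6;0 0 0 -0.004 -0.001 0.06 0.6;0 0 0 -0.004 -0.001 0.09 0.6;0 0 0 -0.004 -0.001 0.101 0.6;0 0 0 -0.004 -0.001 0.101 0.6;0 0 0 -0.004 -0.001 0.101 0;0 0 0 -0.004 -0.001 0.101 0;0 0 0 -0.004 -0.001 0.101 0"

```text
time: 26.3
ee_pos: [0.4205, -0.3857, 0.0288]
eef_rot: [0.708, 0.706, 0.0, 0.001]
ft_force: [-0.3, -0.3, -0.3]
width: 0.0356
grip_force: 0.0
```

play_rows:
  increments: "0 0 0 0 0 0 0;0 0 0 0 0 0 0;0 0 0 0 0 0 0"

```text
time: 26.6
ee_pos: [0.42, -0.3855, 0.0281]
eef_rot: [0.708, 0.706, 0.0, 0.0]
ft_force: [-0.5, 0.7, 5.3]
width: 0.0238
grip_force: 35.0
```

play_rows:
  increments: "0 0 0 0 0 -0.03 0;0 0 0 0 0 -0.08 0;0 0 0 0 0 -0.13 0;0 0 0 0 0 -0.18 0;0 0 0 0 0 -0.2 0;0 0 0 0 0 -0.2 0"

```text
time: 27.2
ee_pos: [0.4206, -0.3864, 0.2307]
eef_rot: [0.708, 0.706, 0.001, 0.002]
ft_force: [-0.7, -0.2, -1.6]
width: 0.0242
grip_force: 35.0
```

Run:
```python
from h import *
move([.615,.145,.22],0)
```

```text
ee [ 0.4206 -0.3864  0.2307] yaw_y -0.1 shift [0.5319 0.1932 0.0104] turn_z -0.002 rz alt 3.139 tilt [ 0.0047 -0.0023 -1.    ] j7 0.82
```

play_rows:
  increments: "0 0 0 0.26 0.19 0 0;0 0 0 0.26 0.19 0 0;0 0 0 0.26 0.19 0 0;0 0 0 0.26 0.19 0 0;0 0 0 0.26 0.19 0 0;0 0 0 0.26 0.19 0 0;0 0 0 0.26 0.19 0 0;0 0 0 0.26 0.19 0 0"

```text
time: 28.0
ee_pos: [0.6113, -0.1211, 0.2252]
eef_rot: [0.706, 0.709, -0.001, -0.001]
ft_force: [-0.3, 0.5, -0.3]
width: 0.0239
grip_force: 35.0
```

play_rows:
  increments: "0 0 0 0.25 0 0 0;0 0 0 0.25 0 0 0;0 0 0 0.25 0 0 0;0 0 0 0.25 0 0 0;0 0 0 0.25 0 0 0;0 0 0 0.25 0 0 0;0 0 0 0.25 0 0 0;0 0 0 0.25 0 0 0"

```text
time: 28.8
ee_pos: [0.6105, 0.1217, 0.227]
eef_rot: [0.709, 0.705, -0.001, 0.0]
ft_force: [0.4, 0.1, -0.6]
width: 0.0241
grip_force: 35.0
```

Run:
```python
from h import *
move([.615,.238,.15],0)
c=get("wrist");crop(c["color"],100,0,500,300,2,"pics/w12.png",20)
import pickle;pickle.dump(c,open("w12.pkl","wb"))
```

```text
ee [0.6105 0.1217 0.227 ] yaw_y -0.3 shift [0.1164 0.004  0.0769] turn_z -0.005 rz alt 3.137 tilt [-7.0e-04 -1.2e-03 -1.0e+00] j7 -0.14
```

View pics/w12.png

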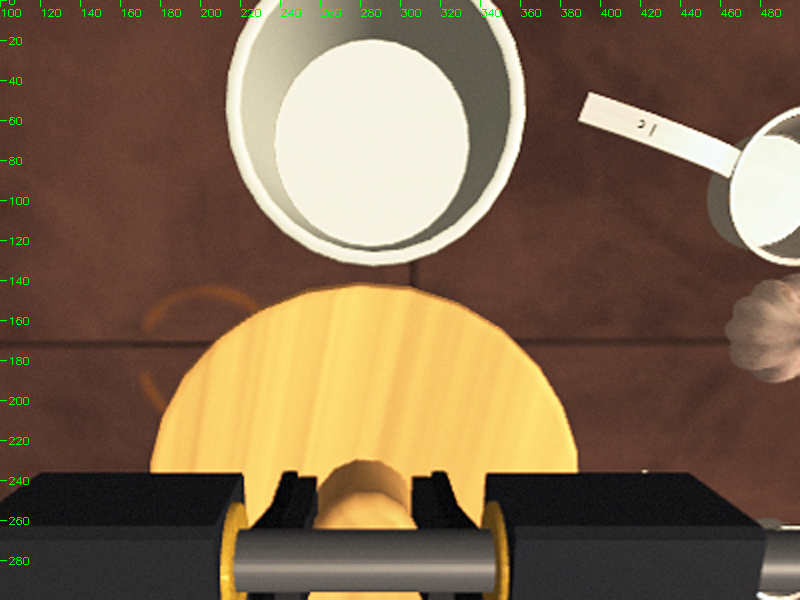

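Wrist view: the middle jar's rim spans u 213.5–363 with its bottom at v 133. The held lid's far edge is at v 142.

Run:
```python
from h import *
import pickle;c=pickle.load(open("w12.pkl","rb"))
j,e=fitc(c,.11,.058,213.5,363,None,133,(.615,.237));print(j,e)
s=read_state();print(s["ee_pos"])
l,e=fitc(c,.2229,.058,None,None,142,None,tuple(s["ee_pos"][:2]));print("lid",l)
move([j[0],s["ee_pos"][1]+j[1]-l[1],.1241],0)
```

```text
[0.6158 0.2363] [-1.2  1.2  0.2]
[0.61066942 0.12161047 0.22723146]
lid [0.6107 0.1214]
ee [0.6107 0.1216 0.2272] yaw_y -0.3 shift [0.115  0.0046 0.103 ] turn_z -0.005 rz alt 3.136 tilt [-4.e-04 -9.e-04 -1.e+00] j7 -0.14
```

play_rows:
  increments: "0 0 0 0.05 0.004 0 0;0 0 0 0.1 0.004 0 0;0 0 0 0.115 0.004 0.01 0;0 0 0 0.115 0.004 0.04 0;0 0 0 0.115 0.004 0.07 0;0 0 0 0.115 0.004 0.082 0;0 0 0 0.115 0.004 0.082 0;0 0 0 0.115 0.004 0.082 0"

```text
time: 29.65
ee_pos: [0.6156, 0.2386, 0.1469]
eef_rot: [0.708, 0.706, 0.001, 0.0]
ft_force: [0.3, 0.2, -0.5]
width: 0.0242
grip_force: 35.0
```

Run:
```python
from h import *
move([.6155,.2365,.1241],0)
```

```text
ee [0.6156 0.2386 0.1469] yaw_y -0.2 shift [-0.0021 -0.0002  0.0228] turn_z -0.003 rz alt 3.138 tilt [ 1.3e-03  5.0e-04 -1.0e+00] j7 -0.28
```

play_rows:
  increments: "0 0 0 -0.002 0 0.004 0;0 0 0 -0.002 0 0.008 0;0 0 0 -0.002 0 0.012 0;0 0 0 -0.002 0 0.015 0;0 0 0 -0.002 0 0.015 0;0 0 0 -0.002 0 0.015 0"

```text
time: 30.25
ee_pos: [0.6148, 0.2374, 0.1305]
eef_rot: [0.708, 0.706, 0.0, -0.0]
ft_force: [-0.3, -0.7, -1.6]
width: 0.0239
grip_force: 35.0
```

Run:
```python
from h import *
move([.6155,.2365,.1241],0)
```

```text
ee [0.6148 0.2374 0.1305] yaw_y -0.1 shift [-0.0009  0.0007  0.0064] turn_z -0.002 rz alt 3.14 tilt [-1.e-04  1.e-04 -1.e+00] j7 -0.28
```

play_rows:
  increments: "0 0 0 -0.001 0.001 0.003 0;0 0 0 -0.001 0.001 0.005 0;0 0 0 -0.001 0.001 0.007 0;0 0 0 -0.001 0.001 0.008 0;0 0 0 -0.001 0.001 0.008 0"

```text
time: 30.75
ee_pos: [0.616, 0.2361, 0.1242]
eef_rot: [0.708, 0.706, 0.0, -0.0]
ft_force: [-5.9, -3.2, 12.7]
width: 0.024
grip_force: 35.0
```

play_rows:
  increments: "0 0 0 0 0 0.001 0;0 0 0 0 0 0.001 0;0 0 0 0 0 0.001 0;0 0 0 0 0 0.001 0"

```text
time: 31.15
ee_pos: [0.6161, 0.2362, 0.1241]
eef_rot: [0.708, 0.706, 0.001, -0.0]
ft_force: [-9.7, -3.4, 19.5]
width: 0.024
grip_force: 35.0
```

play_rows:
  increments: "0 0 0 0 0 -0.002 0;0 0 0 0 0 -0.002 0;0 0 0 0 0 -0.002 0.6;0 0 0 0 0 -0.002 0.6;0 0 0 0 0 -0.002 0.6;0 0 0 0 0 -0.04 0.6;0 0 0 0 0 -0.08 0.6;0 0 0 0 0 -0.1 0.6"

```text
time: 31.95
ee_pos: [0.6169, 0.2364, 0.225]
eef_rot: [0.708, 0.706, 0.002, 0.001]
ft_force: [0.2, -0.5, -0.1]
width: 0.0517
grip_force: 0.0
```

play_rows:
  increments: "0 0 0 0.05 -0.15 -0.05 0.6;0 0 0 0.1 -0.2 -0.05 0.6;0 0 0 0.15 -0.2 -0.05 0.6;0 0 0 0.2 -0.2 -0.05 0.6;0 0 0 0.2 -0.2 -0.05 0.6;0 0 0 0.2 -0.2 -0.05 0.6;0 0 0 0.2 -0.2 -0.05 0.6;0 0 0 0.2 -0.2 -0.05 0.6"

```text
time: 32.75
ee_pos: [0.4154, 0.4376, 0.2711]
eef_rot: [0.707, 0.707, -0.0, 0.0]
ft_force: [0.7, -0.6, 0.3]
width: 0.0519
grip_force: 0.0
```

Run:
```python
from h import *
print(read_state()["ee_pos"])
t=get("top");s=get("side")
a=cv2.resize(t["color"][150:300,130:430,::-1],None,fx=1.6,fy=1.6)
b=cv2.resize(s["color"][110:310,200:400,::-1],None,fx=2.6,fy=2.6)[:, :]
b=cv2.resize(s["color"][115:305,225:345,::-1],None,fx=3.1,fy=3.1)[:590,:]
w=min(b.shape[1],320)
p=np.zeros((600,800,3),np.uint8);p[:a.shape[0],:480]=a;b=cv2.resize(b,(320,int(b.shape[0]*320/b.shape[1])));p[:min(600,b.shape[0]),480:]=b[:600]
cv2.imwrite("pics/fin.png",p)
```

```text
[0.41543006 0.43758993 0.27112554]
```

View pics/fin.png

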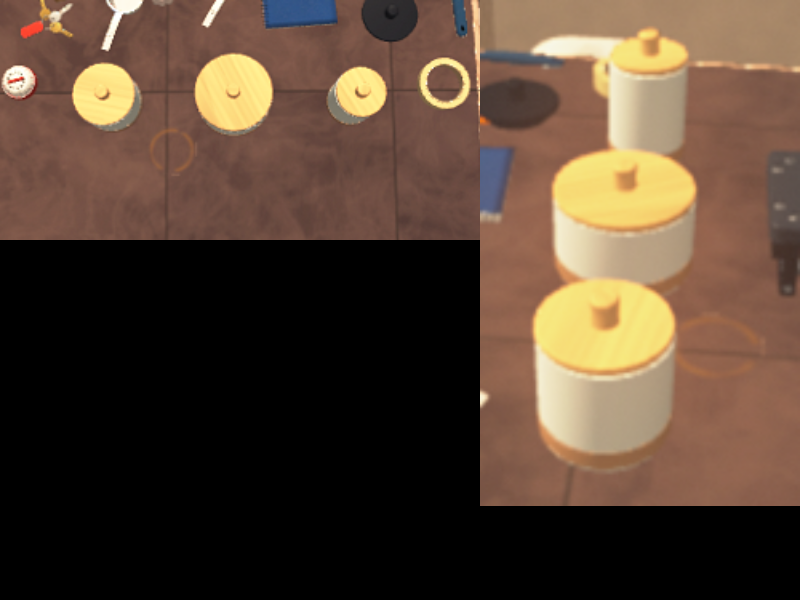

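All three lids sit level on their own jars, and the tape and timer have not moved. The arm is clear.

```bash
python3 -c "
from bench import *
print(close_job())"
```

```text
the job is handed in; nothing more can be done
None
```

The job is handed in at about 33 s: both cutters are in the wide jar, all three jars are closed with their own lids pressed level, and the tape and timer were left alone.

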